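# Draw the gate of the feed hopper

### The job

Draw the slide gate of the green feed hopper sideways out of its chute by the red grip until it hits its end stop, so that the white stone balls run down into the tray. Let go and leave the gate standing fully open with all the balls in the tray.

Things in the scene. Friction and masses are not known exactly. Their poses are not given: they have to be found in the camera images.
- hopper: Green feed hopper, bolted down. Origin on the table under the gate; x points up the chute to the bin, z up; the gate draws out level along -y. Bin: x 4 to 128 mm, up to 87 mm wide, 131 mm high. The chute slopes to -x into an open tray: inside x -141 to -45, y -51 to 51 mm, floor 6 mm, walls 42 mm high. Base plate to x = -145 mm. Aluminium gate guide out to y = -84 mm, 97 mm high.
- gate (a joint): Travel of the slide gate in m: 0 shut, 0.070 at its end stop. It starts shut or up to 6 mm open. Drawing it takes about 3 N; it stays where it is left.
- gate_grip (a point): Point to hold, 132 mm above the table, in the red upright grip on the gate's outer end (107 mm along -y from the hopper's origin when shut). The red block is 20 mm along the hopper's x, 26 mm along its y, from 106 to 156 mm above the table, the highest thing there. Axes as the hopper's; it moves along -y as the gate opens.
- ball_rear_center (a point): Centre of the last (furthest up) of three white stone balls, 32 mm in diameter, in a row in the chute behind the gate. They roll out by themselves once the gate is drawn, this one last. In the tray its centre lies about 22 mm above the table.
There are look-alikes about, which are no part of the job. Leave any brown or yellow look-alike of the part that bears ball_rear_center alone.

How it is judged:
At the end, for the whole second after the job is handed in: The gate is drawn out to its end stop (within 10 mm of it: joint over 0.060 m of 0.070 m) and stays there, and the last ball lies in the tray of the hopper (its centre within the tray's walls and less than 50 mm above the table) (value of joint gate above 0.06 m and x of ball_rear_center in the frame of hopper between -0.145 and -0.04 m and y of ball_rear_center in the frame of hopper between -0.055 and 0.055 m and z of ball_rear_center in the frame of hopper below 0.05 m); the robot touches nothing.
It also fails if it takes over 32 s, if anything falls off the work surface, if the arm or the gripper's body presses on something with over 40 N, if the wrist force passes 120 N, or if a joint passes its speed limit or range.

### The arm

A 6-joint arm with a two-finger parallel gripper is mounted at the origin on the work surface; the furniture and walls round the work are solid. World frame = base frame: x ahead of the robot, y to its left, z up, the work surface at z = 0. Lengths are in m, angles in rad, forces in N, time in s.
With the tool pointing down it reaches from about 0.225 to 0.875 m from the base axis. Payload 3.4 kg.
Tool frame: the origin (TCP) lies at the very end of the fingers, on their centre line; the grasp point (between the pads) lies 19 mm behind it; z points along the fingers, y is the line along which they close (so a half turn about z gives the same grasp; the last joint's range is limited). The gripper opens to 85 mm and grips with 20 to 120 N. Pads are 22 mm wide; open, the fingers measure 114 mm over their backs; the gripper's body (76 mm by 85 mm) begins 54 mm behind the grasp point. The pads swing forward as they close: fully open they stand 13 mm farther back than shut.
Start: joints at [-1.316, 0.276, 1.505, -0, 1.361, -0.121], TCP at [0.211, -0.535, 0.231] pointing down, gripper open.
Joint ranges: [-2.89, 2.89], [-0.75, 2.08], [0.22, 2.7], [-1.18, 4.32], [0.11, 2.71], [-2.7, 2.7]. Speed limits (rad/s): [2.57, 2.57, 3.14, 3.14, 3.14, 3.14].

### API

Orientations are given as a 3x3 rotation matrix whose columns are the frame's x, y, z axes.
In Python, from workcell import arm gives the robot as it stands.
- The arm moves only by the shell command python3 -m inch 'ROWS' [FORCE]. ROWS is JSON, a list of rows, each a list of 5 numbers: the finger opening in mm, from 0 to 85.4, then the shift along the tool's x, y, z in mm, then the turn about the tool's z in rad. In form: [[grip, tx, ty, tz, twist], ...]. A call has 1 to 12 rows; each row shifts and turns the commanded pose from where the row before left it, along the tool's axes as they then stand; what a row does not reach is not made up. A row lasts 1/8 s, in which the tool goes at most 62.5 mm and 10.7 degrees, less where a joint would pass 70% of its speed; a pose out of reach is approached as far as the arm can. A call is refused whole if a number of a shift passes 62.5 or a number of a turn 0.188, either way. A call with a gripper value outside its range is refused whole. The fingers move at their own pace and stop on an object; FORCE is the grip in N (left out, the last holds). Time passes only in rows, so rows that do not move let the fingers close. It gives the time, the measured TCP pose, the force, the opening and the grip force at its end, in the units of the state.
- arm.observe(): the state, without advancing time (a new reading comes with each control period).
- arm.camera(name): name is "side" or "top"; returns a dict with "image" (384x512x3 uint8, blue, green, red), "z_map" (384x512 float32, m along the optical axis (not along the pixel's ray), 0 where there is no reading), "fx", "fy", "cx", "cy" (pixels), "rvec" (rotation vector, rad) and "tvec" (3), from world to camera coordinates, as OpenCV has them. Camera axes: x right, y down, z forward; pixel columns grow to the right and rows downward; lengths in m; the calibration is good to about 2 mm. A picture is of the moment at which its call begins.
- arm.hand_in(): hands the job in; it is judged then, once.
The state is a dict: "t": time; "joints": joint angles; "qvel": joint speeds; "tau": joint torques, N m; "tool_pos": TCP position; "orientation": TCP orientation; "contact_force": force on the tool from outside, world axes, zero at the start; "torque": the same for the moment, N m; "finger_gap": finger opening in m; "grip_force": force on a finger pad.
Only numpy, scipy, OpenCV 4.12 (cv2) and the standard library are available. Lean on these libraries where they do the work, as an engineer would, in place of code of your own. Each camera call takes 0.05 s, during which the arm holds its last target. There are 200 camera calls.

## Working session

There is one attempt and no reset: what is moved stays moved. The work goes in short steps, Python scripts to look and compute and a shell command to move; the robot and the scene stay as the last step left them, time stands still between calls to the robot, and variables do not carry over. Pictures are saved under pics/ and viewed, at most 10 in all, crops included, and the job is handed in when it is done.

```bash
mkdir -p pics; cat > h.py <<'E'
import cv2,numpy as np
from workcell import arm
def pts(c):
    R=cv2.Rodrigues(np.array(c["rvec"],float))[0];t=np.array(c["tvec"],float).ravel()
    z=c["z_map"];v,u=np.indices(z.shape)
    P=np.stack([(u-c["cx"])/c["fx"]*z,(v-c["cy"])/c["fy"]*z,z],-1)
    W=(P-t)@R; W[z==0]=np.nan
    return W
E
python3 - <<'E'
from h import *
for n in("top","side"):
    c=arm.camera(n);cv2.imwrite(f"pics/{n}0.png",c["image"])
    W=pts(c);h=cv2.cvtColor(c["image"],cv2.COLOR_BGR2HSV)
    for nm,m in(("red",((h[...,0]<8)|(h[...,0]>172))&(h[...,1]>130)&(h[...,2]>60)),("green",(abs(h[...,0].astype(int)-60)<22)&(h[...,1]>80))):
        k,l,s,ce=cv2.connectedComponentsWithStats(m.astype(np.uint8))
        for i in range(1,k):
            if s[i,4]>40:print(n,nm,s[i],ce[i].round(),np.nanmedian(W[l==i],0).round(3),np.nanmax(W[l==i][:,2]).round(3))
s=arm.observe();print(s["t"],s["orientation"])
E
```

```text
top red [268 204  14  13 140] [274. 209.] [ 0.425 -0.132  0.155] 0.16
top green [ 190  148   50   66 1275] [212. 168.] [ 0.52  -0.007  0.118] 0.134
top green [195 223  56  70 298] [220. 266.] [ 0.319 -0.008  0.042] 0.073
side red [ 0 22 10 14 67] [ 4. 29.] [ 1.331 -0.205  0.296] 0.314
side red [331  22   7   8  46] [334.  26.] [ 0.513 -0.508  0.333] 0.341
side red [271 170  16  30 389] [278. 184.] [ 0.421 -0.123  0.136] 0.158
side green [ 169  186   89  101 4913] [215. 228.] [0.479 0.001 0.096] 0.132
side green [ 93 226  29  16 125] [107. 233.] [0.559 0.138 0.137] 0.142
side green [  16  239   96   68 2133] [ 63. 275.] [0.646 0.178 0.041] 0.141
side green [ 257  240   74   39 1099] [294. 261.] [ 0.359 -0.079  0.031] 0.072
side green [117 244  19  23 220] [124. 256.] [0.595 0.092 0.05 ] 0.07
side green [ 244  253   81   68 1646] [276. 292.] [0.345 0.022 0.033] 0.146
side green [  39  272   96   72 2224] [ 85. 306.] [0.559 0.203 0.042] 0.074
side green [ 17 294  26  48 141] [ 32. 320.] [0.603 0.261 0.04 ] 0.06
0.1 [[ 9.30200064e-01  3.67052702e-01 -3.93810250e-04]
 [ 3.67052840e-01 -9.30198669e-01  1.62765678e-03]
 [ 2.31114050e-04 -1.65859562e-03 -9.99998598e-01]]
```

View pics/top0.png

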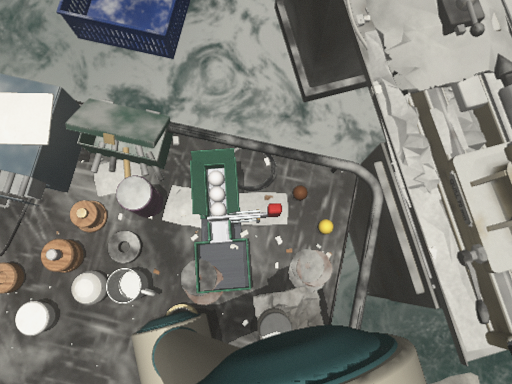

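View pics/side0.png

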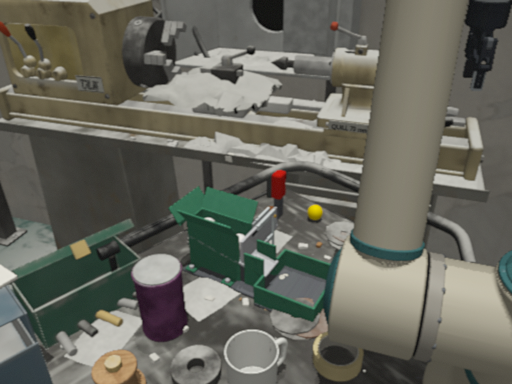

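Top view: hopper with its bin and three white balls is at (216,190), the tray at (222,266) and the red grip at (274,209). The side view shows the same grip at (278,184).
Could be taken for the grip: the red lathe knobs, side (4,29) and (334,26), which are far off at z≈0.3. Could be taken for the balls: brown, top (300,192), and yellow, top (326,227). I choose the red block at top (274,209), z≈0.156, on the gate.

```bash
python3 - <<'E'
from h import *
c=arm.camera("top");W=pts(c);im=c["image"];h=cv2.cvtColor(im,cv2.COLOR_BGR2HSV)
cv2.imwrite("pics/crop0.png",cv2.resize(im[130:310,170:380],None,fx=3,fy=3,interpolation=cv2.INTER_CUBIC))
red=((h[...,0]<8)|(h[...,0]>172))&(h[...,1]>130)&(h[...,2]>60)
red[:,:250]=0;red[:,290:]=0
r=W[red&(W[...,2]>.150)];print("redtop",len(r),r.mean(0),cv2.minAreaRect((r[:,:2]*1000).astype(np.float32)))
R=cv2.Rodrigues(np.array(c["rvec"],float))[0];t=np.array(c["tvec"]).ravel();cam=-R.T@t;print("cam",cam)
g=(abs(h[...,0].astype(int)-60)<30)&(h[...,1]>60);roi=np.zeros(g.shape,bool);roi[140:300,180:260]=1
b=W[g&roi&(W[...,2]>.122)];print("bin",len(b),cv2.minAreaRect((b[:,:2]*1000).astype(np.float32)))
b=W[g&roi&(W[...,2]>.033)&(W[...,2]<.05)];print("tray",len(b),cv2.minAreaRect((b[:,:2]*1000).astype(np.float32)))
w=(h[...,1]<50)&(h[...,2]>140);w[:,:205]=0;w[:,228:]=0;w[:165]=0;w[216:]=0
for lo,hi in((165,184),(184,200),(200,216)):
    q=w.copy();q[:lo]=0;q[hi:]=0;print("ball",np.nanmedian(W[q],0))
for p in((300,192),(326,227),(320,160),(345,172),(370,200),(357,260)):print(p,W[p[1],p[0]])
# side view
c=arm.camera("side");W=pts(c);h=cv2.cvtColor(c["image"],cv2.COLOR_BGR2HSV)
red=((h[...,0]<8)|(h[...,0]>172))&(h[...,1]>130);red[:,:265]=0;red[:,295:]=0;red[:160]=0;red[210:]=0
r=W[red];print("side red",np.nanmin(r,0),np.nanmax(r,0),np.nanmedian(r,0))
E
```

```text
redtop 127 [ 0.42619274 -0.13059337  0.15533728] ((426.28314208984375, -130.90383911132812), (16.545997619628906, 24.453126907348633), 2.109886407852173)
cam [ 0.3068565  -0.09177034  0.94799064]
bin 647 ((485.2154541015625, -15.946380615234375), (122.63883209228516, 88.30585479736328), 3.992737054824829)
tray 331 ((333.3675537109375, -27.23509979248047), (115.6440658569336, 109.15892791748047), 4.167750358581543)
ball [ 0.50260246 -0.01739211  0.09000567]
ball [ 0.47112489 -0.0192496   0.0841114 ]
ball [ 0.43929128 -0.02110596  0.07821305]
(300, 192) [ 0.48030729 -0.19178795  0.02994924]
(326, 227) [ 0.40480374 -0.24449062  0.03339198]
(320, 160) [ 0.53987517 -0.23022274  0.07114733]
(345, 172) [ 0.53072649 -0.29611611  0.00186994]
(370, 200) [ 0.50955213 -0.4162005  -0.24626252]
(357, 260) [ 0.36084725 -0.48981925 -0.74566098]
side red [ 0.41418256 -0.30267325  0.00405028] [ 0.52872203 -0.11714036  0.15730493] [ 0.42151344 -0.12241094  0.13612101]
```

View pics/crop0.png

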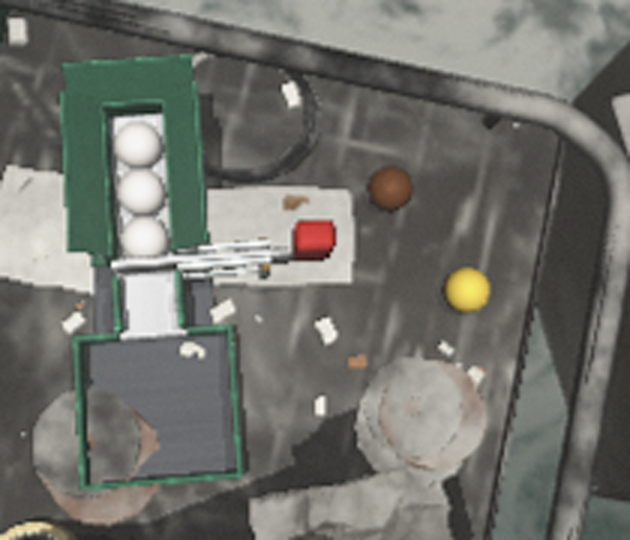

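The crop shows the red block at crop (315,240) on the outer end of the bright gate bar. Three white balls lie behind the gate, and the brown and yellow balls stand apart, so the choice holds. I'll turn the tool to the hopper's yaw (about 4°) and go over the grip.

```bash
python3 -m inch '[[60,0,0,0,0.15],[60,0,0,0,0.15],[60,24,-39,0,0],[60,24,-39,0,0],[60,24,-39,0,0],[60,24,-39,0,0],[60,24,-39,0,0],[60,24,-39,0,0],[60,24,-39,0,0],[60,24,-39,0,0],[60,24,-39,0,0],[60,0,0,0,0]]' 20
python3 - <<'E'
from h import *
s=arm.observe();R=np.array(s["orientation"]);print(R.round(3),s["tool_pos"])
print((R.T@(np.array([.4262,-.1309,.113])-s["tool_pos"])*1000).round(1), np.degrees(np.arctan2(R[1,0],R[0,0])))
E
```

```text
t: 1.7
tool_pos: [0.4005, -0.166, 0.2313]
orientation: [[0.997, 0.081, 0.0], [0.081, -0.997, 0.001], [0.0, -0.001, -1.0]]
contact_force: [-0.5, -1.0, 0.1]
finger_gap: 0.0598
grip_force: 0.0
[[ 0.997  0.081  0.   ]
 [ 0.081 -0.997  0.001]
 [ 0.    -0.001 -1.   ]] [ 0.40051382 -0.16602599  0.23128527]
[ 28.4 -32.8 118.3] 4.617618732412505
```

```bash
python3 -m inch '[[60,14,-16,0,0.01],[60,14,-17,0,0],[60,0,0,20,0],[60,0,0,20,0],[60,0,0,20,0],[60,0,0,20,0],[60,0,0,20,0],[60,0,0,18,0],[60,0,0,0,0]]'
python3 - <<'E'
from h import *
c=arm.camera("side");cv2.imwrite("pics/s1.png",cv2.resize(c["image"][120:300,180:400],None,fx=3,fy=3,interpolation=cv2.INTER_CUBIC))
E
```

```text
t: 2.82
tool_pos: [0.4241, -0.1341, 0.1122]
orientation: [[0.998, 0.065, -0.003], [0.065, -0.998, 0.001], [-0.003, -0.001, -1.0]]
contact_force: [-0.4, -0.0, 0.5]
finger_gap: 0.0596
grip_force: 0.0
```

View pics/s1.png

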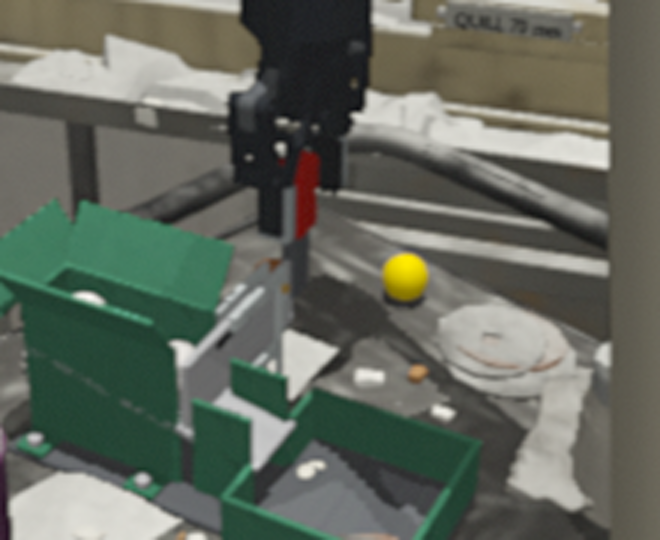

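The fingers straddle the red grip at crop (307,195), one on each side, at (270,210) and (330,175). Next I close and start pulling along tool +y.

```bash
python3 -m inch '[[15,2,0,0,0],[15,0,0,0,0],[15,0,0,0,0],[15,0,0,0,0],[15,0,0,0,0],[15,0,0,0,0],[15,0,0,0,0],[15,0,0,0,0]]' 40
```

```text
t: 3.88
tool_pos: [0.4282, -0.1336, 0.1142]
orientation: [[0.998, 0.066, 0.002], [0.066, -0.998, -0.001], [0.002, 0.001, -1.0]]
contact_force: [0.4, 1.8, 5.9]
finger_gap: 0.0256
grip_force: 39.6
```

```bash
python3 -m inch '[[15,0,7,0,0],[15,0,7,0,0],[15,0,7,0,0],[15,0,7,0,0],[15,0,7,0,0],[15,0,7,0,0],[15,0,7,0,0],[15,0,7,0,0],[15,0,5,0,0],[15,0,0,0,0]]'
```

```text
t: 5.12
tool_pos: [0.4327, -0.195, 0.1143]
orientation: [[0.998, 0.066, 0.003], [0.066, -0.998, -0.001], [0.003, 0.001, -1.0]]
contact_force: [1.8, 0.4, 5.3]
finger_gap: 0.0254
grip_force: 39.5
```

```bash
python3 -m inch '[[15,0,2,0,0],[15,0,2,0,0],[15,0,2,0,0],[15,0,1,0,0],[15,0,0,0,0]]'
```

```text
t: 5.75
tool_pos: [0.4329, -0.1982, 0.1142]
orientation: [[0.998, 0.065, 0.003], [0.065, -0.998, 0.005], [0.003, -0.005, -1.0]]
contact_force: [3.3, 12.4, 8.6]
finger_gap: 0.0255
grip_force: 40.4
```

The force has risen to 12 N with 64.6 mm moved since the grasp, which fits the end stop. I'll ease off, open and check.

```bash
python3 -m inch '[[15,0,-2,0,0],[30,0,0,0,0],[45,0,0,0,0],[60,0,0,0,0],[60,0,0,0,0],[60,0,0,0,0]]'
python3 - <<'E'
from h import *
c=arm.camera("side");cv2.imwrite("pics/s2.png",cv2.resize(c["image"][120:320,180:400],None,fx=2.9,fy=2.9,interpolation=cv2.INTER_CUBIC))
E
```

```text
t: 6.5
tool_pos: [0.4317, -0.1995, 0.1132]
orientation: [[0.998, 0.066, -0.0], [0.066, -0.998, -0.0], [-0.0, -0.0, -1.0]]
contact_force: [0.2, -0.5, -0.4]
finger_gap: 0.0599
grip_force: 0.0
```

View pics/s2.png

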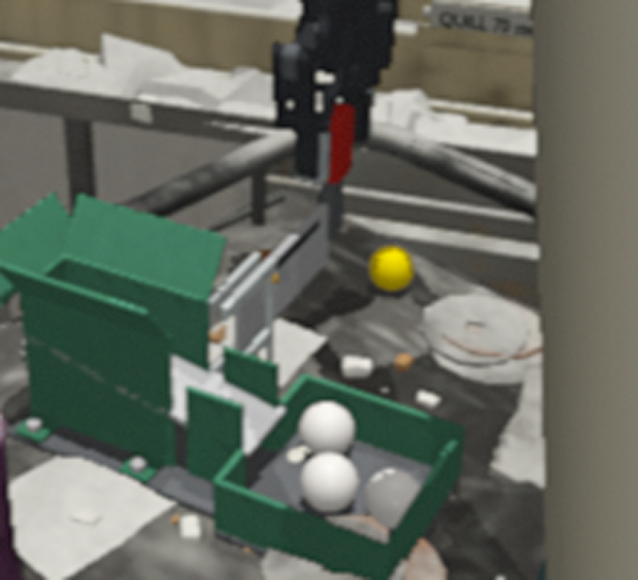

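The gate is out, with the grip at crop (340,145) free between the fingers. White balls lie in the tray at (327,428) and (329,482), and a shaded one at (392,497). I'll lift clear and measure.

```bash
python3 -m inch '[[60,0,0,-15,0],[60,0,0,-20,0],[60,0,0,-25,0],[60,0,0,-30,0],[60,0,30,-30,0],[60,0,50,0,0],[60,0,50,0,0],[60,0,50,0,0],[60,0,0,0,0]]'
python3 - <<'E'
from h import *
c=arm.camera("top");W=pts(c);im=c["image"];h=cv2.cvtColor(im,cv2.COLOR_BGR2HSV)
cv2.imwrite("pics/t3.png",cv2.resize(im[130:310,170:380],None,fx=3,fy=3,interpolation=cv2.INTER_CUBIC))
red=((h[...,0]<8)|(h[...,0]>172))&(h[...,1]>130)&(h[...,2]>60)
r=W[red&(W[...,2]>.150)&(W[...,2]<.165)&(abs(W[...,0]-.43)<.05)];print("redtop",len(r),r.mean(0))
s=np.sin(.07);C=np.cos(.07);d=W-[.419,-.0205,0];X=d[...,0]*C+d[...,1]*s;Y=-d[...,0]*s+d[...,1]*C;Z=W[...,2]
for n,m in(("tray",(X>-.14)&(X<-.047)&(abs(Y)<.049)&(Z>.026)),("chute",(X>-.04)&(X<.11)&(abs(Y)<.018))):
    k,l,st,ce=cv2.connectedComponentsWithStats(m.astype(np.uint8))
    for i in range(1,k):
        if st[i,4]>15:print(n,st[i],X[l==i].mean().round(3),Y[l==i].mean().round(3),Z[l==i].max().round(3))
E
```

```text
t: 7.68
tool_pos: [0.4435, -0.3826, 0.2325]
orientation: [[0.998, 0.062, -0.0], [0.062, -0.998, -0.001], [-0.0, 0.001, -1.0]]
contact_force: [-0.6, 0.5, 0.3]
finger_gap: 0.0602
grip_force: 0.0
redtop 137 [ 0.43171932 -0.19713242  0.15523156]
tray [    0   231   187   135 17240] -0.121 0.004 0.794
tray [231 244  14  15 169] -0.066 -0.035 0.04
tray [213 256  15  15 173] -0.087 0.004 0.04
tray [216 273  15  17 179] -0.124 -0.001 0.041
chute [ 205  161   24   80 1352] 0.039 0.0 0.106
```

View pics/t3.png

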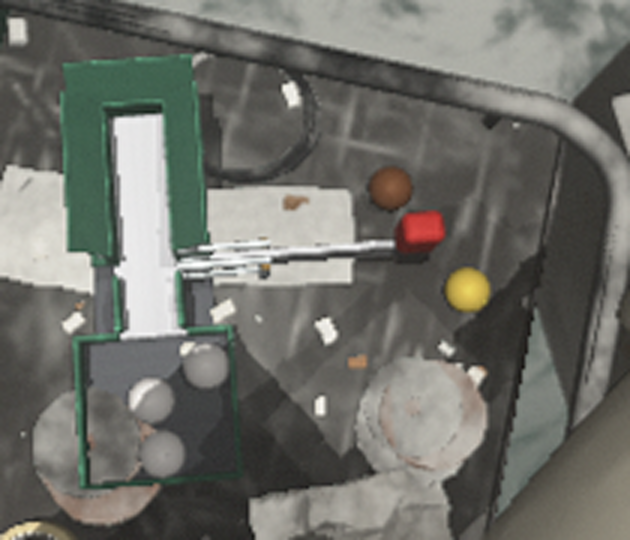

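All three balls lie in the tray, at crop (205,365), (152,400) and (162,453), and the chute is empty. The grip at (420,232) is about 177 mm from the hopper's origin, so travel is about 70 mm.

```bash
python3 -c "
from workcell import arm
print(arm.hand_in())"
```

```text
the job is handed in; nothing more can be done
None
```

I drew the gate to its end stop (about 70 mm by camera), all three white balls are in the tray, the arm is clear, and the job is handed in at about 8 s; no verdict was returned.

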